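Charge the nutmeg chute from the flap caddy and dispense into the scoop tray

ROBOT

A 7-joint arm with a two-finger parallel gripper is mounted at the origin on the work surface. World frame = base frame: x ahead of the robot, y to its left, z up, the work surface at z = 0. Lengths are in m, angles in rad, forces in N, time in s.
With the tool pointing down it reaches from about 0.4 to 0.85 m from the base axis. Payload 4.5 kg.
Tool frame: the origin (TCP) lies midway between the tips of the shut fingers; the grasp point (between the pads) lies 19 mm behind it; z points along the fingers, y is the line along which they close (so a half turn about z gives the same grasp; the last joint's range is limited). The gripper opens to 88 mm and grips with 3 to 60 N. Pads are 18 mm wide; open, the fingers measure 123 mm over their backs; the gripper's body (75 mm by 187 mm) begins 45 mm behind the grasp point.
Start: joints at [-1.238, 0.689, -0.195, 1.565, 0.157, 0.902, -0.215], TCP at [0.184, 0.597, 0.216] pointing down, gripper open.
Joint ranges: [-3.01, 3.01], [-0.46, 2.08], [-1.47, 1.51], [0.13, 2.56], [-1, 4.14], [0.04, 2.09], [-2.66, 2.66]. Speed limits (rad/s): [2.57, 2.57, 3.14, 3.14, 3.14, 3.14, 3.14].

INTERFACE

Orientations are given as a unit quaternion [x, y, z, w].
In Python, from plant import r gives the robot as it stands.
- The arm moves only by the tool carry_out, never from a script. Its argument "plan" is a list of rows, each an object with "rot": the turn, a rotation vector about the tool's x, y, z in rad, a list of three; "xyz": the shift along the tool's x, y, z in m, a list of three; "grip": the closure in counts, from 0 (fully open) to 255 (shut). In form: [{"rot": [wx, wy, wz], "xyz": [dx, dy, dz], "grip": grip}, ...]. A call has 1 to 8 rows; each row is the pose to reach, as a shift and turn from the pose commanded when the call began, along the tool's axes at that moment; what a row does not reach only later rows make up. A row lasts 1/12 s, in which the tool goes at most 41.7 mm and 7.16 degrees, less where a joint would pass 70% of its speed; a pose out of reach is approached as far as the arm can. A call with a gripper value outside its range is refused whole. The fingers move at their own pace and stop on an object; "squeeze" is the grip in N (left out, the last holds). Time passes only in rows, so rows that repeat a pose let the fingers close. It gives the time, the measured TCP pose, the force, the opening and the grip force at its end, in the units of the state.
- r.get_state(): the state, without advancing time (a new reading comes with each control period).
- r.snapshot(name): name is "scene" or "top" or "wrist"; returns the picture (400x640x3 uint8, red, green, blue); there is no depth.
- r.camera_params(name): a dict with "fx", "fy", "cx", "cy" (pixels), "position" and "attitude" of the camera in the world; the wrist camera has in their place "hand_eye" (4x4, takes a point from camera to tool coordinates, whose origin is the TCP and whose axes are the flange's). Camera axes: x right, y down, z forward; pixel columns grow to the right and rows downward; lengths in m; the calibration is good to about 2 mm. A picture is of the moment at which its call begins: read the wrist's pose just before it. camera_params takes no time and is no camera call.
- r.finish_job(): hands the job in; it is judged then, once.
The state is a dict: "clock": time; "q": joint angles; "qd": joint speeds; "joint_torque": joint torques, N m; "tool_pos": TCP position; "eef_rot": TCP orientation; "contact_force": force on the tool from outside, world axes, zero at the start; "moment": the same for the moment, N m; "opening": opening from 0.0 (shut) to 1.0 (fully open); "finger_force": force on a finger pad.
Only numpy, scipy, OpenCV 4.12 (cv2) and the standard library are available. Lean on these libraries where they do the work, as an engineer would, in place of code of your own. Each camera call takes 0.05 s, during which the arm holds its last target. There are 200 camera calls.

TASK

Take the flap-fronted steel caddy off its rubber mat and, with the chute's gate shut, tip it over the hopper just far enough (never past about 50 degrees) that the flap swings open and all three nutmegs run down behind the gate, then stand the empty caddy upright near the middle of its mat and let go. Then pull the gate up by its black grip so that all three nutmegs run into the scoop tray, push the gate fully shut again and let go, leaving the tray, the mill, the grinder and the tamping rod where they stand.

Things in the scene. Friction and masses are not known exactly. Their poses are not given: they have to be found in the camera images.
- caddy: Loose steel caddy, 0.3 to 0.5 kg, 110 long (x) x 64 wide (y) x 62 mm high, holding the nutmegs; stands on the mat. Black flat-sided grip bar along x in the middle of its top: 60 long, 14 wide (y), 62 to 100 mm above the underside. Origin: centre of the underside; z up. The mouth end, closed by the flap, is -x; it starts facing roughly -y of the counter, up to 60 degrees either way.
- caddy_lip (a point): Middle of the caddy's lower front (mouth-end) edge, 55 mm from its origin along the caddy's -x, at underside level. The lowest point when the caddy is tipped mouth down; the nutmegs fall just ahead of it. Axes as the caddy's.
- flap (a joint): Caddy's flap, swinging freely about the top front edge, 58 wide x 44 mm long with a small thumb tab. Rad: 0 shut, grows opening outward, to 1.5. Hangs shut when the caddy is upright, opens by about two thirds of the tipping angle, more when nutmegs push it. Mouth: 17 to 59 mm above the underside; inside floor slopes 7 degrees down to the back. Nutmegs come out from about 22 degrees, all by about 30.
- mat: Fixed black rubber mat, 150 x 120 x 4 mm thick, on the counter; origin: centre of its underside (at counter level). The caddy's parking place.
- chute: Fixed galvanized chute with hopper. Origin on the counter below the foot of the gate; z up. The open trough (90 mm wide inside, walls 42 mm) runs downhill along the chute's -y at 28 degrees: floor 64 mm high at the gate, 50 mm at the outlet 26 mm on. The hopper stands over the upper part (+y), open to the trough.
- hopper_mouth (a point): Centre of the hopper's open top, at rim height (188 mm above the counter), 112 mm along the chute's +y from its origin. The mouth is 128 mm (chute x) by 100 mm (chute y) with flared lips on three sides, axes as the chute's; the walls below the flare are 90 x 84 mm.
- gate (a joint): Sliding gate across the trough: metres of lift square to the trough floor, 0 shut (as at the start), 0.045 fully up. Stiff (about 3 N friction), stays where left. A lift of 0.03 or more lets the nutmegs pass.
- gate_grip (a point): Centre of the gate's black grip block, 30 (x) x 16 (y) x 45 mm tall (z), position given for the gate where it is now. Axes are the gate's: z is the pull direction, leaning 28 degrees from vertical towards the chute's -y (downhill); x is the chute's x. Its lower end is 8 mm above the trough walls when shut; the hopper front is about 65 mm uphill.
- tray: Loose scoop tray, open box 150 (x) x 140 (y) x 38 mm high, 4 mm walls, 0.7 kg, under the chute outlet, round black handle to its -y. Origin: centre of the underside. Already in place.
- nutmeg0: Nutmeg 1 of 3: brown egg shape 23 mm diameter, 27 mm long, about 11 g; origin at its centre. Starts inside the caddy.
- nutmeg1: Nutmeg 2 of 3: brown egg shape 23 mm diameter, 27 mm long, about 11 g; origin at its centre. Starts inside the caddy.
- nutmeg2: Nutmeg 3 of 3: brown egg shape 23 mm diameter, 27 mm long, about 11 g; origin at its centre. Starts inside the caddy.
- pepper_mill: chrome pepper mill, waisted, 54 mm diameter, 138 mm tall; loose bystander, origin: centre of the underside.
- grinder: smoked glass grinder with dark steel top, 56 mm diameter, 112 mm tall; loose bystander, origin: centre of the underside.
- tamper: short steel tamping rod standing on its 50 mm disc foot, 108 mm tall; loose bystander, origin: centre of the underside.
Not all that is in view belongs to the job. Of the things shaped like the caddy, the steel one is meant. Several things have the shape of the mat; the one meant has the colours described above.

How it is judged:
By the outcome, as a careful person would: the job done as asked, in the order asked, and still so for the second after the job is handed in, with the robot touching nothing.
It also fails if it takes over 61 s, if anything falls off the work surface, if the arm or the gripper's body presses on something with over 40 N, if the wrist force passes 120 N, or if a joint passes its speed limit or range.

## Working session

There is one attempt and no reset: what is moved stays moved. The work goes in short steps, Python scripts to look and compute and a tool call to move; the robot and the scene stay as the last step left them, time stands still between calls to the robot, and variables do not carry over. Pictures are saved under pics/ and viewed, at most 10 in all, crops included, and the job is handed in when it is done.

Besides the shell and the picture viewer there is one more tool, called as name(argument=value, ...), one argument or row to a line, values as JSON. carry_out: Moves the arm, as the interface text tells. Its arguments: {"type":"object","properties":{"plan":{"type":"array"},"squeeze":{"type":"number"}},"required":["plan"]}

```bash
mkdir -p pics; ls; cat > h.py <<'E'
import numpy as np, cv2
from scipy.spatial.transform import Rotation as R
from plant import r
def cam(n):
    p=r.camera_params(n)
    if 'position' in p:
        a=np.array(p['attitude'],float); M=R.from_quat(a).as_matrix() if a.size==4 else a.reshape(3,3)
        return p,M,np.array(p['position'])
    s=r.get_state(); T=np.eye(4); T[:3,:3]=R.from_quat(s['eef_rot']).as_matrix(); T[:3,3]=s['tool_pos']
    T=T@np.array(p['hand_eye']); return p,T[:3,:3],T[:3,3]
def ray(c,u,v):
    p,M,o=c; d=M@np.array([(u-p['cx'])/p['fx'],(v-p['cy'])/p['fy'],1]); return o,d
def onz(c,u,v,z):
    o,d=ray(c,u,v); return o+d*(z-o[2])/d[2]
def tri(c1,a,c2,b):
    o1,d1=ray(c1,*a); o2,d2=ray(c2,*b); t=np.linalg.lstsq(np.c_[d1,-d2],o2-o1,rcond=None)[0]
    p,q=o1+d1*t[0],o2+d2*t[1]; return (p+q)/2,np.linalg.norm(p-q)
def proj(c,P):
    p,M,o=c; q=M.T@(np.array(P)-o); return np.array([q[0]/q[2]*p['fx']+p['cx'],q[1]/q[2]*p['fy']+p['cy']])
E
python3 - <<'E'
from h import *
np.set_printoptions(precision=3,suppress=True)
a=[]
for n in('scene','top'):
    im=r.snapshot(n); cv2.imwrite(f'pics/{n}0.png',im[...,::-1]); c=cam(n); print(n,c)
print(r.get_state()); print(r.camera_params('wrist'))
E
```

```text
pics
scene ({'fx': 487.2072874804745, 'fy': 487.2072874804745, 'cx': 329.09800460010547, 'cy': 184.71687356255043, 'position': array([1.342, 0.877, 1.011]), 'attitude': array([ 0.36 ,  0.827, -0.4  , -0.163])}, array([[-0.688,  0.464, -0.558],
       [ 0.726,  0.421, -0.545],
       [-0.018, -0.78 , -0.626]]), array([1.342, 0.877, 1.011]))
top ({'fx': 414.09045095151936, 'fy': 414.09045095151936, 'cx': 322.98006433739005, 'cy': 199.79411909455825, 'position': array([0.394, 0.109, 1.302]), 'attitude': array([ 0.713, -0.698,  0.053, -0.041])}, array([[ 0.02 , -0.991,  0.133],
       [-1.   , -0.022, -0.016],
       [ 0.019, -0.132, -0.991]]), array([0.394, 0.109, 1.302]))
{'clock': 0.1, 'q': array([-1.238,  0.69 , -0.195,  1.566,  0.157,  0.903, -0.215]), 'qd': array([-0.001, -0.003, -0.   , -0.003,  0.   ,  0.002,  0.   ]), 'joint_torque': array([ -0.004, -52.849,  -1.272, -15.384,  -0.053,   0.002,   0.   ]), 'tool_pos': array([0.184, 0.597, 0.215]), 'eef_rot': array([ 0.149,  0.989, -0.001, -0.   ]), 'contact_force': array([-0.978, -0.109,  0.922]), 'moment': array([ 0.031, -0.023, -0.016]), 'finger_force': 0.0, 'opening': 0.9970631129636797}
{'fx': 281.7507282615984, 'fy': 281.7507282615984, 'cx': 323.45093864315754, 'cy': 203.09134178635537, 'hand_eye': array([[ 0.001, -0.953, -0.304,  0.078],
       [ 1.   ,  0.001,  0.   ,  0.001],
       [ 0.   , -0.304,  0.953, -0.168],
       [ 0.   ,  0.   ,  0.   ,  1.   ]])}
```

View pics/top0.png

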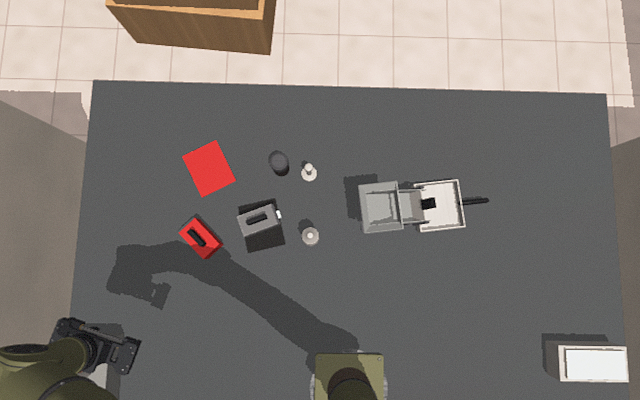

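View pics/scene0.png

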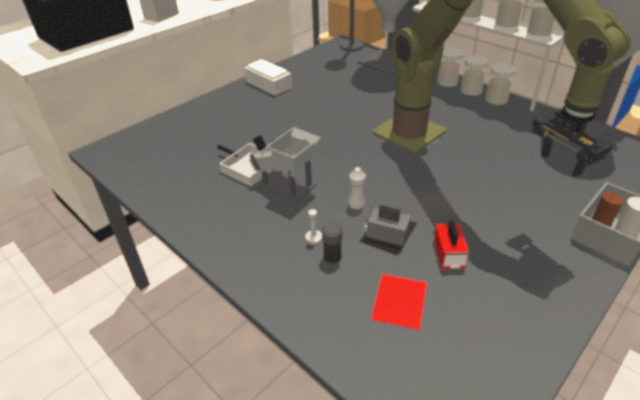

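The top view shows the steel caddy at about (260,219) on its dark mat, with the mouth and tab pointing right (-y). The hopper is at (380,207), the gate grip at (428,204) and the tray at (440,204). The mill is at (310,236), the tamper at (309,172) and the grinder at (279,161). I'll zoom in for pixel positions.

```bash
python3 - <<'E'
import cv2,numpy as np
t=cv2.imread('pics/top0.png'); s=cv2.imread('pics/scene0.png')
a=cv2.resize(t[140:260,230:490],None,fx=3,fy=3,interpolation=cv2.INTER_CUBIC)
b=cv2.resize(s[120:270,210:420],None,fx=3.7,fy=3.7)[:235*3//3*1+0] 
cv2.imwrite('pics/topc.png',a)
b=cv2.resize(s[115:255,215:415],None,fx=4,fy=4,interpolation=cv2.INTER_CUBIC)
cv2.imwrite('pics/scenec.png',b)
E
```

```text
(no output)
```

View pics/topc.png

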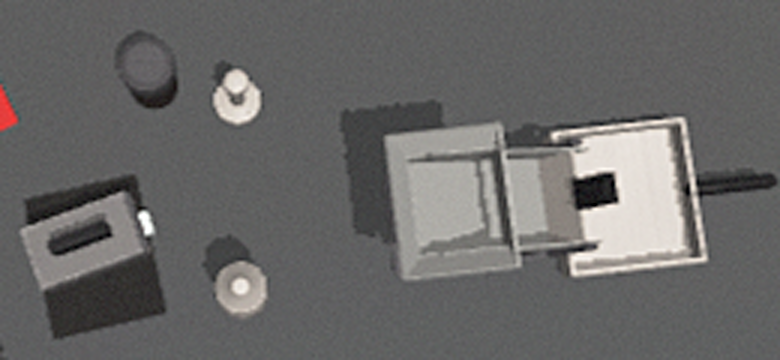

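View pics/scenec.png

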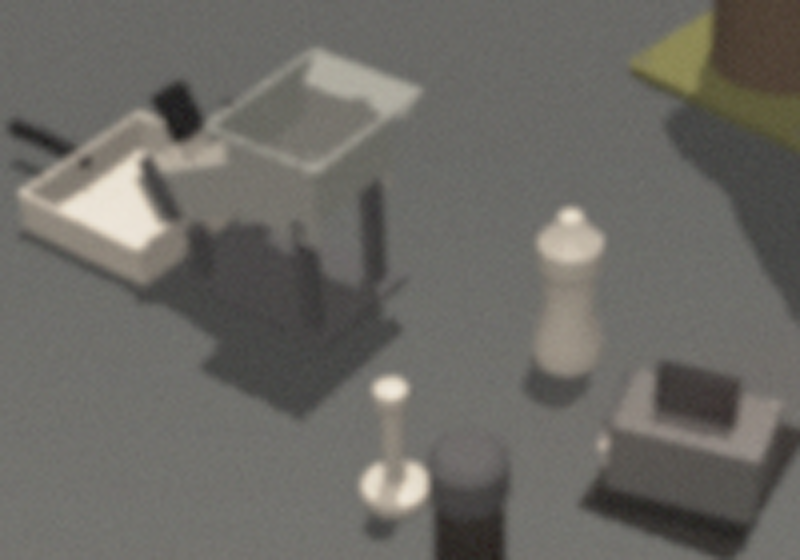

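In the crops, the caddy top corners are at about (22,232), (125,193), (148,250) and (42,290). The mat corners are at (137,176), (165,312), (55,338) and (27,202), so the caddy sits off the mat's centre. The hopper rim corners are at (387,136), (502,123), (521,267) and (402,279). The grip is at top (597,190) and scene (178,110).

```bash
python3 - <<'E'
from h import *
np.set_printoptions(precision=4,suppress=True)
T=cam('top');S=cam('scene')
t=lambda u,v:((u+.5)/3-.5+230,(v+.5)/3-.5+140)
s=lambda u,v:((u+.5)/4-.5+215,(v+.5)/4-.5+115)
def quad(name,pts,z):
    P=np.array([onz(T,*t(*p),z) for p in pts]); print(name,P.mean(0),'sides',np.linalg.norm(np.roll(P,-1,0)-P,axis=1))
    for i in (0,1):
        e=P[i+1]-P[i]+P[i+1 if i else 2]*0; e=(P[1]-P[0]+P[2]-P[3]) if i==0 else (P[2]-P[1]+P[3]-P[0]); print('  dir',np.degrees(np.arctan2(e[1],e[0])))
quad('caddytop',[(22,232),(125,193),(148,250),(42,290)],.066)
quad('gripbar',[(48,238),(106,216),(112,231),(54,255)],.104)
quad('mat',[(27,202),(137,176),(165,312),(55,338)],.004)
quad('rim',[(387,136),(502,123),(521,267),(402,279)],.188)
quad('tray',[(552,133),(686,118),(706,261),(570,276)],.038)
print('grip',tri(T,t(597,190),S,s(178,110)))
print('handlebar',tri(T,t(80,235),S,s(697,397)))
for n,a,z in(('mill',(241,287),.138),('tamper',(236,80),.108),('grinder',(143,58),.112)): print(n,onz(T,*t(*a),z))
for n,a,b in(('mill',(241,287),(571,215)),('tamp',(236,80),(390,388))): print(n,tri(T,t(*a),S,s(*b)))
# hsv black mask of the caddy bar/grip
im=cv2.imread('pics/top0.png').astype(int).max(2)
for n,(x0,y0,x1,y1),z in(('bar',(240,205,275,230),.104),('grip',(415,190,440,215),.17)):
    m=(im[y0:y1,x0:x1]<32).astype(np.uint8); k,l,st,c=cv2.connectedComponentsWithStats(m); i=1+np.argmax(st[1:,4]); 
    rc=cv2.minAreaRect(np.argwhere(l==i)[:,::-1].astype(np.float32)); print(n,st[i],c[i]+[x0,y0],rc,onz(T,*(c[i]+[x0,y0]),z))
E
```

```text
caddytop [0.4942 0.2819 0.066 ] sides [0.1089 0.0618 0.1114 0.0613]
  dir -67.84808321271935
  dir -157.4181843136419
gripbar [0.4969 0.281  0.104 ] sides [0.0593 0.0157 0.0599 0.0175]
  dir -66.88556462003235
  dir -157.34902398940085
mat [0.4834 0.2778 0.004 ] sides [0.1179 0.1457 0.1162 0.145 ]
  dir -75.4060618782822
  dir -166.21172947044545
rim [ 0.5279 -0.0663  0.188 ] sides [0.1061 0.1322 0.1079 0.1305]
  dir -82.64281336306516
  dir -173.198079386677
tray [ 0.5543 -0.2712  0.038 ] sides [0.1414 0.1494 0.1413 0.1486]
  dir -82.42810572113652
  dir -173.4377491195435
grip (array([ 0.5479, -0.2131,  0.1288]), np.float64(0.0014005247002828586))
handlebar (array([0.498 , 0.2847, 0.0839]), np.float64(0.002152992813931981))
mill [0.4485 0.1242 0.138 ]
tamper [0.652  0.1343 0.108 ]
grinder [0.6709 0.2256 0.112 ]
mill (array([0.4484, 0.1244, 0.136 ]), np.float64(0.0004311405129043084))
tamp (array([0.6524, 0.1348, 0.1043]), np.float64(0.001192791191506979))
bar [ 8 13 19  7 20] [257.05 220.9 ] ((16.958904266357422, 15.890410423278809), (0.9363291263580322, 18.96066665649414), 69.44395446777344) [0.4886 0.2786 0.104 ]
grip [ 6  8 13 11 75] [426.3067 203.52  ] ((12.540000915527344, 13.279998779296875), (9.475231170654297, 12.303659439086914), 81.8698959350586) [ 0.5413 -0.1958  0.17  ]
```

```bash
cat >> h.py <<'E'
def pose(mouth_deg,tilt_deg):
    """tool x = away from mouth direction, z down, tipped by tilt (mouth down)"""
    a=np.radians(mouth_deg); x=-np.array([np.cos(a),np.sin(a),0]); z=np.array([0,0,-1.]); y=np.cross(z,x)
    return R.from_matrix(np.c_[x,y,z])*R.from_rotvec([0,np.radians(tilt_deg),0])
def plan(P,Q):
    s=r.get_state(); q=R.from_quat(s['eef_rot']); 
    print('xyz',q.inv().apply(np.array(P)-s['tool_pos']).round(4).tolist(),'rot',(q.inv()*Q).as_rotvec().round(4).tolist())
E
python3 - <<'E'
from h import *
plan([.4955,.2825,.2],pose(-67.4,0))
E
```

```text
xyz [-0.3903, -0.2086, 0.0155] rot [-0.0014, 0.0008, 0.8776]
```

carry_out(
  plan=[
    {"rot": [0, 0, 0.88], "xyz": [-0.39, -0.209, 0.015], "grip": 0},
    {"rot": [0, 0, 0.88], "xyz": [-0.39, -0.209, 0.015], "grip": 0},
    {"rot": [0, 0, 0.88], "xyz": [-0.39, -0.209, 0.015], "grip": 0},
    {"rot": [0, 0, 0.88], "xyz": [-0.39, -0.209, 0.015], "grip": 0},
    {"rot": [0, 0, 0.88], "xyz": [-0.39, -0.209, 0.015], "grip": 0},
    {"rot": [0, 0, 0.88], "xyz": [-0.39, -0.209, 0.015], "grip": 0},
    {"rot": [0, 0, 0.88], "xyz": [-0.39, -0.209, 0.015], "grip": 0},
    {"rot": [0, 0, 0.88], "xyz": [-0.39, -0.209, 0.015], "grip": 0},
  ],
  squeeze=50,
)

```text
clock: 0.77
tool_pos: [0.4191, 0.3589, 0.2043]
eef_rot: [0.558, 0.83, -0.0, 0.0]
contact_force: [1.3, 0.7, -1.0]
opening: 1.001
finger_force: 0.0
```

```bash
python3 - <<'E'
from h import *
plan([.4955,.2825,.2],pose(-67.4,0))
E
```

```text
xyz [-0.0996, 0.0419, 0.0043] rot [-0.0003, 0.0004, -0.0073]
```

carry_out(
  plan=[
    {"rot": [0, 0, -0.007], "xyz": [-0.0995, 0.042, 0.004], "grip": 0},
    {"rot": [0, 0, -0.007], "xyz": [-0.0995, 0.042, 0.004], "grip": 0},
    {"rot": [0, 0, -0.007], "xyz": [-0.0995, 0.042, 0.004], "grip": 0},
    {"rot": [0, 0, -0.007], "xyz": [-0.0995, 0.042, 0.004], "grip": 0},
    {"rot": [0, 0, -0.007], "xyz": [-0.0995, 0.042, 0.004], "grip": 0},
  ],
)

```text
clock: 1.18
tool_pos: [0.4959, 0.2829, 0.2001]
eef_rot: [0.555, 0.832, -0.0, -0.0]
contact_force: [-0.0, 0.3, -0.3]
opening: 1.001
finger_force: 0.0
```

```bash
python3 - <<'E'
from h import *
plan([.4955,.2825,.073],pose(-67.4,0))
c=cam('wrist'); im=r.snapshot('wrist'); cv2.imwrite('pics/w1.png',im[...,::-1])
print(proj(c,[.4955,.2825,.104]))
E
```

```text
xyz [-0.0001, -0.0004, 0.1271] rot [-0.0008, 0.0005, 0.0007]
[321.70046937 198.13512909]
```

View pics/w1.png

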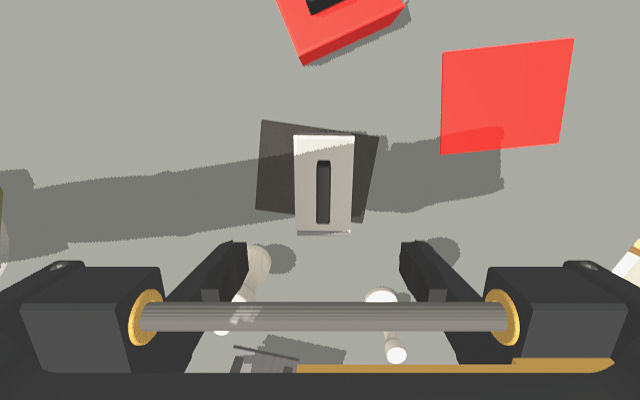

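The wrist view shows the bar at columns 316–331 and rows 160–224, aligned with the tool and centred as predicted. The mat corners are at (262,121), (379,136), (363,223) and (256,209). I'll cross-check the mat's centre while descending.

```bash
python3 - <<'E'
from h import *
c=cam('wrist'); P=np.array([onz(c,u,v,.004) for u,v in [(262,121),(379,136),(363,223),(256,209)]])
print(P.round(4),P.mean(0),np.linalg.norm(P-np.roll(P,1,0),axis=1))
print([onz(c,u,v,.066).round(4) for u,v in [(293,136),(354,136),(352,232),(298,231)]])
E
```

```text
[[0.3979 0.3201 0.004 ]
 [0.5399 0.3604 0.004 ]
 [0.5718 0.2459 0.004 ]
 [0.4282 0.2075 0.004 ]] [0.4844346 0.2835051 0.004    ] [0.11664157 0.14762568 0.11885432 0.14858638]
[array([0.4442, 0.325 , 0.066 ]), array([0.503 , 0.3498, 0.066 ]), array([0.5466, 0.2498, 0.066 ]), array([0.4882, 0.2265, 0.066 ])]
```

carry_out(
  plan=[
    {"rot": [0, 0, 0], "xyz": [0, 0, 0.04], "grip": 0},
    {"rot": [0, 0, 0], "xyz": [0, 0, 0.08], "grip": 0},
    {"rot": [0, 0, 0], "xyz": [0, 0, 0.105], "grip": 0},
    {"rot": [0, 0, 0], "xyz": [0, 0, 0.12], "grip": 0},
    {"rot": [0, 0, 0], "xyz": [0, 0, 0.127], "grip": 0},
    {"rot": [0, 0, 0], "xyz": [0, 0, 0.127], "grip": 120},
    {"rot": [0, 0, 0], "xyz": [0, 0, 0.127], "grip": 180},
    {"rot": [0, 0, 0], "xyz": [0, 0, 0.127], "grip": 255},
  ],
  squeeze=50,
)

```text
clock: 1.9
tool_pos: [0.4955, 0.2859, 0.0748]
eef_rot: [0.553, 0.833, 0.001, 0.0]
contact_force: [-0.1, 0.2, 1.1]
opening: 0.802
finger_force: 0.0
```

carry_out(
  plan=[
    {"rot": [0, 0, 0], "xyz": [0, 0, 0], "grip": 255},
    {"rot": [0, 0, 0], "xyz": [0, 0, 0], "grip": 255},
    {"rot": [0, 0, 0], "xyz": [0, 0, 0], "grip": 255},
    {"rot": [0, 0, 0], "xyz": [0, 0, 0], "grip": 255},
    {"rot": [0, 0, 0], "xyz": [0, 0, 0], "grip": 255},
    {"rot": [0, 0, 0], "xyz": [0, 0, 0], "grip": 255},
  ],
)

```text
clock: 2.4
tool_pos: [0.4951, 0.2846, 0.0736]
eef_rot: [0.553, 0.833, 0.0, 0.0]
contact_force: [-1.1, -1.1, 0.1]
opening: 0.344
finger_force: 0.0
```

carry_out(
  plan=[
    {"rot": [0, 0, 0], "xyz": [0, 0, 0], "grip": 255},
    {"rot": [0, 0, 0], "xyz": [0, 0, 0], "grip": 255},
    {"rot": [0, 0, 0], "xyz": [0, 0, 0], "grip": 255},
    {"rot": [0, 0, 0], "xyz": [0, 0, 0], "grip": 255},
  ],
  squeeze=50,
)

```text
clock: 2.73
tool_pos: [0.4949, 0.2845, 0.0734]
eef_rot: [0.553, 0.833, -0.0, -0.0]
contact_force: [-0.9, -1.3, 0.8]
opening: 0.153
finger_force: 50.0
```

carry_out(
  plan=[
    {"rot": [0, 0, 0], "xyz": [0, 0, 0], "grip": 255},
    {"rot": [0, 0, 0], "xyz": [0, 0, -0.01], "grip": 255},
    {"rot": [0, 0, 0], "xyz": [0, 0, -0.03], "grip": 255},
    {"rot": [0, 0, 0], "xyz": [0, 0, -0.05], "grip": 255},
  ],
)

```text
clock: 3.07
tool_pos: [0.4938, 0.2839, 0.1234]
eef_rot: [0.553, 0.833, -0.002, -0.001]
contact_force: [-0.2, 0.6, -5.3]
opening: 0.146
finger_force: 50.0
```

```bash
cat >> h.py <<'E'
M=-82.9; up=-np.array([np.cos(np.radians(M)),np.sin(np.radians(M)),0]); H=np.array([.5279,-.0663,.188])
def lip(tilt,duphill,z):
    L=H+duphill*up; L[2]=z; Q=pose(M,tilt); return L-Q.apply([-.055,0,.069]),Q
E
python3 - <<'E'
from h import *
for t,d,z in((0,.02,.22),(38,.018,.198)):
    P,Q=lip(t,d,z); print(P.round(4)); plan(P,Q)
s=r.get_state(); q=R.from_quat(s['eef_rot']); print(q.as_matrix().round(3))
E
```

```text
[0.5186 0.0081 0.289 ]
xyz [-0.2638, -0.0849, -0.1652] rot [-0.0035, 0.001, 0.2751]
[ 0.5256 -0.0476  0.2862]
xyz [-0.3178, -0.1001, -0.1623] rot [-0.0946, 0.66, 0.2638]
[[-0.389  0.921 -0.003]
 [ 0.921  0.389 -0.002]
 [-0.001 -0.004 -1.   ]]
```

carry_out(
  plan=[
    {"rot": [0, 0, 0], "xyz": [0, 0, -0.03], "grip": 255},
    {"rot": [0, 0, 0], "xyz": [0, 0, -0.06], "grip": 255},
    {"rot": [0, 0, 0], "xyz": [0, 0, -0.09], "grip": 255},
    {"rot": [0, 0, 0], "xyz": [-0.005, 0, -0.12], "grip": 255},
    {"rot": [0, 0, 0.02], "xyz": [-0.015, -0.005, -0.145], "grip": 255},
    {"rot": [0, 0, 0.04], "xyz": [-0.03, -0.01, -0.16], "grip": 255},
    {"rot": [0, 0, 0.07], "xyz": [-0.05, -0.016, -0.165], "grip": 255},
    {"rot": [0, 0, 0.1], "xyz": [-0.075, -0.024, -0.165], "grip": 255},
  ],
)

```text
clock: 3.73
tool_pos: [0.5021, 0.2074, 0.2904]
eef_rot: [0.593, 0.805, 0.002, 0.0]
contact_force: [1.5, 0.6, -4.4]
opening: 0.15
finger_force: 50.0
```

```bash
python3 - <<'E'
from h import *
print(r.get_state()['contact_force'])
for t,d,z in((0,.02,.22),(38,.018,.198)):
    P,Q=lip(t,d,z); plan(P,Q)
E
```

```text
[ 1.50161251  0.58047822 -4.44911079]
xyz [-0.1953, -0.0432, 0.0008] rot [0.0028, -0.0023, 0.1767]
xyz [-0.2505, -0.0531, 0.0035] rot [-0.0559, 0.6592, 0.1711]
```

carry_out(
  plan=[
    {"rot": [0, 0, 0.03], "xyz": [-0.027, -0.006, 0], "grip": 255},
    {"rot": [0, 0, 0.05], "xyz": [-0.054, -0.012, 0], "grip": 255},
    {"rot": [0, 0, 0.08], "xyz": [-0.081, -0.018, 0], "grip": 255},
    {"rot": [0, 0, 0.1], "xyz": [-0.108, -0.024, 0], "grip": 255},
    {"rot": [0, 0, 0.12], "xyz": [-0.135, -0.03, 0], "grip": 255},
    {"rot": [0, 0, 0.145], "xyz": [-0.16, -0.035, 0], "grip": 255},
    {"rot": [0, 0, 0.165], "xyz": [-0.18, -0.04, 0], "grip": 255},
    {"rot": [0, 0, 0.177], "xyz": [-0.195, -0.043, 0.001], "grip": 255},
  ],
)

```text
clock: 4.4
tool_pos: [0.5173, 0.0042, 0.2876]
eef_rot: [0.664, 0.748, -0.001, -0.0]
contact_force: [1.2, -0.8, -5.3]
opening: 0.154
finger_force: 50.0
```

```bash
python3 - <<'E'
from h import *
for t,d,z in((0,.02,.22),(20,.018,.205),(38,.018,.198)):
    P,Q=lip(t,d,z); plan(P,Q)
ims=[r.snapshot(n) for n in('scene','top')]
a=cv2.resize(ims[0][90:230,230:430],None,fx=3,fy=3); b=cv2.resize(ims[1][140:280,290:490],None,fx=3,fy=3)
cv2.imwrite('pics/p1.png',np.hstack([a,b])[:, :, ::-1][:, ::1][:, :1200]) if 0 else cv2.imwrite('pics/p1.png',cv2.resize(np.hstack([a,b]),(800,280))[...,::-1])
E
```

```text
xyz [0.0038, 0.0018, -0.0014] rot [-0.0018, 0.0011, -0.0058]
xyz [-0.0252, 0.002, -0.0011] rot [-0.0007, 0.3501, -0.006]
xyz [-0.0524, 0.0021, 0.0014] rot [0.0002, 0.6643, -0.0062]
```

View pics/p1.png

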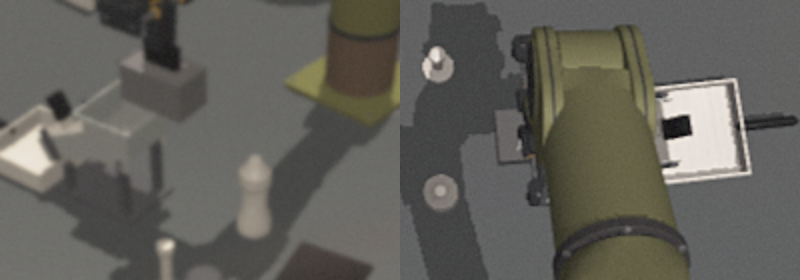

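The scene view shows the caddy held level at about (163,85), just above the +y half of the hopper. The mill and tamper have not moved. Now I'll tip it.

carry_out(
  plan=[
    {"rot": [0, 0.09, -0.006], "xyz": [-0.006, 0.002, -0.001], "grip": 255},
    {"rot": [0, 0.18, -0.006], "xyz": [-0.013, 0.002, -0.001], "grip": 255},
    {"rot": [0, 0.27, -0.006], "xyz": [-0.019, 0.002, -0.001], "grip": 255},
    {"rot": [0, 0.35, -0.006], "xyz": [-0.025, 0.002, -0.001], "grip": 255},
    {"rot": [0, 0.43, -0.006], "xyz": [-0.032, 0.002, -0.001], "grip": 255},
    {"rot": [0, 0.51, -0.006], "xyz": [-0.039, 0.002, 0], "grip": 255},
    {"rot": [0, 0.59, -0.006], "xyz": [-0.046, 0.002, 0.001], "grip": 255},
    {"rot": [0, 0.66, -0.006], "xyz": [-0.052, 0.002, 0.001], "grip": 255},
  ],
)

```text
clock: 5.17
tool_pos: [0.5269, -0.0453, 0.2862]
eef_rot: [0.624, 0.71, 0.216, -0.243]
contact_force: [0.7, -1.1, -6.5]
opening: 0.15
finger_force: 50.0
```

carry_out(
  plan=[
    {"rot": [0, 0, 0], "xyz": [0, 0, 0], "grip": 255},
    {"rot": [0, 0, 0], "xyz": [0, 0, 0], "grip": 255},
    {"rot": [0, 0, 0], "xyz": [0, 0, 0], "grip": 255},
    {"rot": [0, 0, 0], "xyz": [0, 0, 0], "grip": 255},
    {"rot": [0, 0, 0], "xyz": [0, 0, 0], "grip": 255},
    {"rot": [0, 0, 0], "xyz": [0, 0, 0], "grip": 255},
    {"rot": [0, 0, 0], "xyz": [0, 0, 0], "grip": 255},
    {"rot": [0, 0, 0], "xyz": [0, 0, 0], "grip": 255},
  ],
)

```text
clock: 5.83
tool_pos: [0.5268, -0.0438, 0.2868]
eef_rot: [0.624, 0.711, 0.215, -0.242]
contact_force: [-0.2, 0.5, -4.4]
opening: 0.149
finger_force: 50.0
```

```bash
python3 - <<'E'
from h import *
s=r.get_state(); z=R.from_quat(s['eef_rot']).as_matrix()[:,2]; print('tilt',np.degrees(np.arccos(-z[2])),s['contact_force'])
ims=[r.snapshot(n) for n in('scene','top')]
a=cv2.resize(ims[0][90:230,230:430],None,fx=4,fy=4); cv2.imwrite('pics/p2.png',a[...,::-1])
E
```

```text
tilt 37.787318078794996 [-0.20253625  0.53925196 -4.39162383]
```

View pics/p2.png

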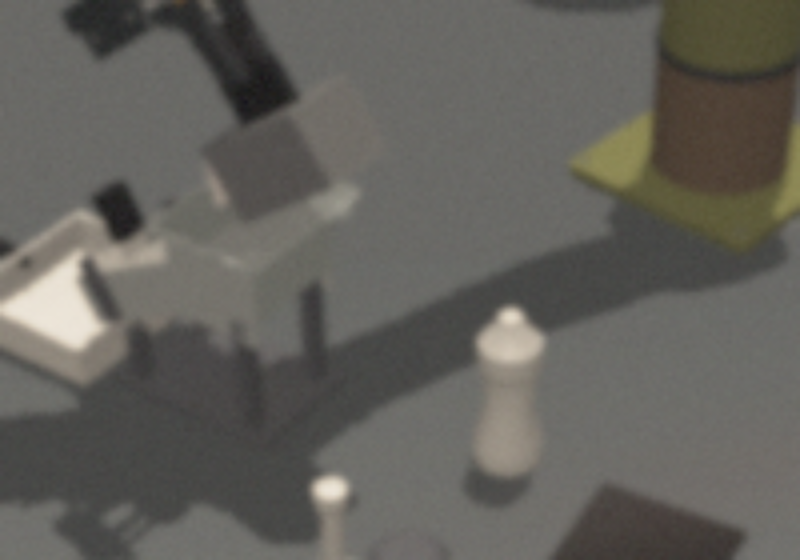

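The caddy is tipped about 38° with its lip over the hopper mouth at about (240,215). I'll hold it a little longer, then reverse and look into the hopper.

carry_out(
  plan=[
    {"rot": [0, 0.03, 0], "xyz": [0, 0, 0], "grip": 255},
    {"rot": [0, 0.05, 0], "xyz": [0, 0, 0], "grip": 255},
    {"rot": [0, 0.05, 0], "xyz": [0, 0, 0], "grip": 255},
    {"rot": [0, 0.05, 0], "xyz": [0, 0, 0], "grip": 255},
    {"rot": [0, 0.05, 0], "xyz": [0, 0, 0], "grip": 255},
    {"rot": [0, 0.05, 0], "xyz": [0, 0, 0], "grip": 255},
    {"rot": [0, 0.05, 0], "xyz": [0, 0, 0], "grip": 255},
    {"rot": [0, 0.05, 0], "xyz": [0, 0, 0], "grip": 255},
  ],
)

```text
clock: 6.6
tool_pos: [0.5268, -0.0441, 0.2866]
eef_rot: [0.619, 0.704, 0.23, -0.26]
contact_force: [-0.1, 0.8, -4.8]
opening: 0.15
finger_force: 50.0
```

```bash
python3 - <<'E'
from h import *
print(r.get_state()['contact_force'])
P,Q=lip(0,.04,.225); plan(P,Q)
P,Q=lip(20,.03,.22); plan(P,Q)
E
```

```text
[-0.08688033  0.77853063 -4.79854309]
xyz [0.06, -0.0014, 0.0419] rot [0.0007, -0.71, 0.0046]
xyz [0.0383, -0.0015, 0.0105] rot [-0.0001, -0.3609, 0.0046]
```

carry_out(
  plan=[
    {"rot": [0, -0.09, 0], "xyz": [0.009, 0, 0.001], "grip": 255},
    {"rot": [0, -0.18, 0], "xyz": [0.019, 0, 0.004], "grip": 255},
    {"rot": [0, -0.27, 0], "xyz": [0.029, -0.001, 0.007], "grip": 255},
    {"rot": [0, -0.36, 0], "xyz": [0.038, -0.001, 0.01], "grip": 255},
    {"rot": [0, -0.45, 0.004], "xyz": [0.044, -0.001, 0.018], "grip": 255},
    {"rot": [0, -0.54, 0.004], "xyz": [0.05, -0.001, 0.026], "grip": 255},
    {"rot": [0, -0.63, 0.004], "xyz": [0.055, -0.001, 0.034], "grip": 255},
    {"rot": [0, -0.71, 0.004], "xyz": [0.06, -0.001, 0.042], "grip": 255},
  ],
)

```text
clock: 7.27
tool_pos: [0.5157, 0.03, 0.2945]
eef_rot: [0.662, 0.75, -0.0, 0.001]
contact_force: [-0.6, 0.8, -5.1]
opening: 0.151
finger_force: 50.0
```

```bash
python3 - <<'E'
from h import *
print(r.get_state()['contact_force'])
# parking: same grasp pose shifted onto mat centre
plan([.4949-.0115,.2845-.0042,.0734+.16],pose(-67.4,0)); plan([.507,.15,.29],pose(-75,0))
E
```

```text
[-0.64880046  0.84336664 -5.12207969]
xyz [0.2524, -0.0009, 0.0607] rot [0.0009, 0.0016, -0.2695]
xyz [0.1201, 0.0063, 0.0043] rot [0.001, 0.0015, -0.1369]
```

carry_out(
  plan=[
    {"rot": [0, 0, 0], "xyz": [0.025, 0, 0], "grip": 255},
    {"rot": [0, 0, -0.03], "xyz": [0.055, 0, 0], "grip": 255},
    {"rot": [0, 0, -0.06], "xyz": [0.09, 0, 0], "grip": 255},
    {"rot": [0, 0, -0.09], "xyz": [0.125, 0, 0.002], "grip": 255},
    {"rot": [0, 0, -0.12], "xyz": [0.16, 0, 0.01], "grip": 255},
    {"rot": [0, 0, -0.14], "xyz": [0.195, 0, 0.02], "grip": 255},
    {"rot": [0, 0, -0.14], "xyz": [0.225, -0.001, 0.035], "grip": 255},
    {"rot": [0, 0, -0.14], "xyz": [0.252, -0.001, 0.06], "grip": 255},
  ],
)

```text
clock: 7.93
tool_pos: [0.4835, 0.2821, 0.235]
eef_rot: [0.607, 0.795, 0.002, -0.001]
contact_force: [0.8, 0.1, -4.6]
opening: 0.15
finger_force: 50.0
```

```bash
python3 - <<'E'
from h import *
print(r.get_state()['contact_force'])
plan([.4834,.2803,.074],pose(-75,0))
im=r.snapshot('top'); cv2.imwrite('pics/p3.png',cv2.resize(im[160:270,330:490],None,fx=4,fy=4,interpolation=cv2.INTER_CUBIC)[...,::-1])
E
```

```text
[ 0.7677616   0.12967359 -4.56299308]
xyz [-0.0024, -0.001, 0.161] rot [0.0026, -0.0041, 0.0039]
```

View pics/p3.png

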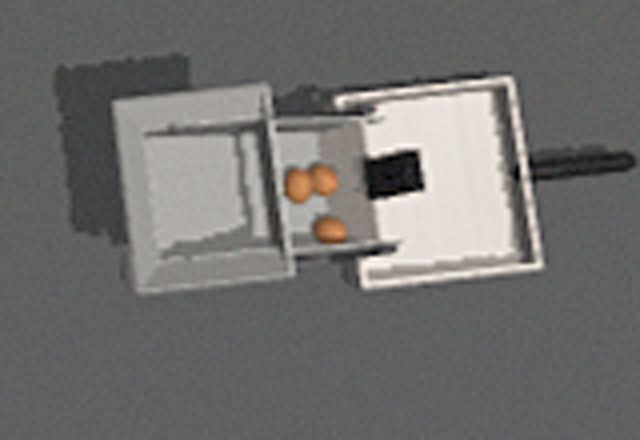

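All three nutmegs (at about (299,186), (323,180) and (330,230)) lie in the trough behind the gate. Now I'll set the caddy down.

carry_out(
  plan=[
    {"rot": [0, 0, 0], "xyz": [-0.002, -0.001, 0.035], "grip": 255},
    {"rot": [0, 0, 0], "xyz": [-0.002, -0.001, 0.07], "grip": 255},
    {"rot": [0, 0, 0], "xyz": [-0.002, -0.001, 0.1], "grip": 255},
    {"rot": [0, 0, 0], "xyz": [-0.002, -0.001, 0.125], "grip": 255},
    {"rot": [0, 0, 0], "xyz": [-0.002, -0.001, 0.143], "grip": 255},
    {"rot": [0, 0, 0], "xyz": [-0.002, -0.001, 0.153], "grip": 255},
    {"rot": [0, 0, 0], "xyz": [-0.002, -0.001, 0.158], "grip": 255},
    {"rot": [0, 0, 0], "xyz": [-0.002, -0.001, 0.16], "grip": 255},
  ],
)

```text
clock: 8.65
tool_pos: [0.4836, 0.2753, 0.0738]
eef_rot: [0.608, 0.794, -0.001, -0.0]
contact_force: [-2.1, -2.8, 2.4]
opening: 0.149
finger_force: 50.0
```

carry_out(
  plan=[
    {"rot": [0, 0, 0], "xyz": [0, 0, 0.001], "grip": 255},
    {"rot": [0, 0, 0], "xyz": [0, 0, 0.001], "grip": 255},
    {"rot": [0, 0, 0], "xyz": [0, 0, 0.001], "grip": 255},
  ],
)

```text
clock: 8.9
tool_pos: [0.4847, 0.2764, 0.0739]
eef_rot: [0.608, 0.794, 0.001, 0.0]
contact_force: [0.3, -1.2, -1.8]
opening: 0.147
finger_force: 50.0
```

carry_out(
  plan=[
    {"rot": [0, 0, 0], "xyz": [-0.002, 0, 0.001], "grip": 255},
    {"rot": [0, 0, 0], "xyz": [-0.002, 0, 0.001], "grip": 200},
    {"rot": [0, 0, 0], "xyz": [-0.002, 0, 0.001], "grip": 120},
    {"rot": [0, 0, 0], "xyz": [-0.002, 0, 0.001], "grip": 60},
    {"rot": [0, 0, 0], "xyz": [-0.002, 0, 0.001], "grip": 60},
    {"rot": [0, 0, 0], "xyz": [-0.002, 0, 0.001], "grip": 60},
    {"rot": [0, 0, 0], "xyz": [-0.002, 0, 0.001], "grip": 60},
    {"rot": [0, 0, 0], "xyz": [-0.002, 0, 0.001], "grip": 60},
  ],
)

```text
clock: 9.57
tool_pos: [0.4847, 0.2738, 0.0717]
eef_rot: [0.608, 0.794, 0.0, 0.0]
contact_force: [0.6, -2.2, -0.8]
opening: 0.645
finger_force: 0.0
```

carry_out(
  plan=[
    {"rot": [0, 0, 0], "xyz": [0, 0, -0.02], "grip": 60},
    {"rot": [0, 0, 0], "xyz": [0, 0, -0.05], "grip": 60},
    {"rot": [0, 0, 0], "xyz": [0, 0, -0.09], "grip": 60},
    {"rot": [0, 0, 0], "xyz": [0, 0, -0.13], "grip": 60},
    {"rot": [0, 0, 0], "xyz": [0, 0, -0.17], "grip": 60},
    {"rot": [0, 0, 0], "xyz": [0, 0, -0.21], "grip": 60},
    {"rot": [0, 0, 0], "xyz": [0, 0, -0.22], "grip": 60},
  ],
)

```text
clock: 10.15
tool_pos: [0.4873, 0.2753, 0.2982]
eef_rot: [0.608, 0.794, 0.005, 0.002]
contact_force: [0.4, 0.4, -0.3]
opening: 0.768
finger_force: 0.0
```

```bash
cat >> h.py <<'E'
G=np.array([.547,-.212,.1285])
def gate(back): # TCP for grasp point 'back' m above grip centre along the pull axis
    Q=pose(M,28); z=Q.apply([0,0,1]); return G+z*(.019-back),Q
E
python3 - <<'E'
from h import *
im=r.snapshot('scene'); w=r.snapshot('wrist'); 
cv2.imwrite('pics/p4.png',np.hstack([cv2.resize(im[180:280,340:500],(400,250)),cv2.resize(w[60:310,140:540],(400,250))])[...,::-1])
plan(*gate(.12)); print(gate(.12)[0])
print(r.get_state()['opening'])
E
```

```text
xyz [-0.5328, -0.0749, 0.0753] rot [-0.0279, 0.4855, 0.1385]
[ 0.55286077 -0.25905303  0.21767771]
0.7652069384318076
```

View pics/p4.png

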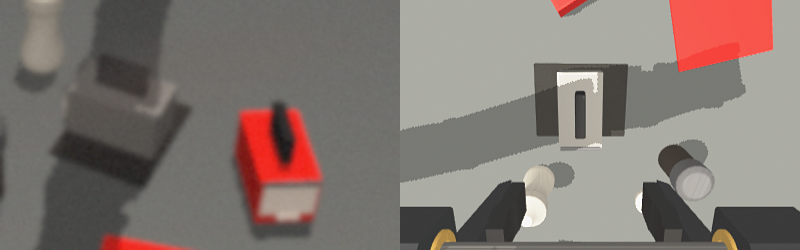

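The caddy stands upright in the middle of the mat's width: caddy columns 558–602, mat 533–628. I'll check its position along the other axis numerically.

```bash
python3 - <<'E'
from h import *
c=cam('wrist')
m=np.array([onz(c,u,v,.004) for u,v in[(274,123),(368,126),(364,197),(277,195)]]); k=np.array([onz(c,u,v,.066) for u,v in[(298,130),(342,130),(342,204),(299,204)]])
b=onz(c,320,175,.104)
print(m.mean(0),k.mean(0),b,np.linalg.norm(k[0]-k[3]))
E
```

```text
[0.48363915 0.27870124 0.004     ] [0.48289918 0.27877747 0.066     ] [0.48307918 0.27733364 0.104     ] 0.10609328277445122
```

carry_out(
  plan=[
    {"rot": [0, 0.05, 0.02], "xyz": [-0.04, -0.006, 0], "grip": 60},
    {"rot": [0, 0.1, 0.04], "xyz": [-0.08, -0.011, 0], "grip": 60},
    {"rot": [0, 0.15, 0.06], "xyz": [-0.12, -0.017, 0], "grip": 60},
    {"rot": [0, 0.2, 0.08], "xyz": [-0.16, -0.023, 0], "grip": 60},
    {"rot": [0, 0.25, 0.1], "xyz": [-0.2, -0.028, 0], "grip": 60},
    {"rot": [-0.01, 0.3, 0.12], "xyz": [-0.24, -0.034, 0], "grip": 60},
    {"rot": [-0.02, 0.35, 0.13], "xyz": [-0.28, -0.039, 0.01], "grip": 60},
    {"rot": [-0.028, 0.4, 0.138], "xyz": [-0.32, -0.045, 0.015], "grip": 60},
  ],
)

```text
clock: 10.92
tool_pos: [0.5231, -0.0487, 0.2746]
eef_rot: [0.649, 0.734, 0.132, -0.151]
contact_force: [1.2, 0.1, -0.8]
opening: 0.769
finger_force: 0.0
```

```bash
python3 - <<'E'
from h import *
plan(*gate(.1))
E
```

```text
xyz [-0.216, 0.0038, -0.0113] rot [-0.0013, 0.0841, -0.0016]
```

carry_out(
  plan=[
    {"rot": [0, 0.03, 0], "xyz": [-0.04, 0.001, -0.008], "grip": 60},
    {"rot": [0, 0.05, 0], "xyz": [-0.08, 0.002, -0.011], "grip": 60},
    {"rot": [0, 0.084, 0], "xyz": [-0.12, 0.003, -0.011], "grip": 60},
    {"rot": [0, 0.084, 0], "xyz": [-0.16, 0.004, -0.011], "grip": 60},
    {"rot": [0, 0.084, 0], "xyz": [-0.195, 0.004, -0.011], "grip": 60},
    {"rot": [0, 0.084, 0], "xyz": [-0.216, 0.004, -0.011], "grip": 60},
    {"rot": [0, 0.084, 0], "xyz": [-0.216, 0.004, -0.011], "grip": 60},
    {"rot": [0, 0.084, 0], "xyz": [-0.216, 0.004, -0.011], "grip": 60},
  ],
)

```text
clock: 11.58
tool_pos: [0.5521, -0.2481, 0.1998]
eef_rot: [0.643, 0.726, 0.159, -0.182]
contact_force: [-0.0, 0.8, -0.6]
opening: 0.762
finger_force: 0.0
```

```bash
python3 - <<'E'
from h import *
plan(*gate(.1)); plan(*gate(0))
c=cam('wrist'); im=r.snapshot('wrist'); cv2.imwrite('pics/w5.png',im[...,::-1])
top=G+R.from_matrix(np.eye(3)).apply(-gate(0)[1].apply([0,0,1]))*.0225
print(proj(c,top))
E
```

```text
xyz [-0.0013, -0.0006, -0.0009] rot [-0.0023, 0.0008, -0.0035]
xyz [-0.0012, -0.0004, 0.0991] rot [-0.0023, 0.0008, -0.0035]
[321.70154937 212.46349454]
```

View pics/w5.png

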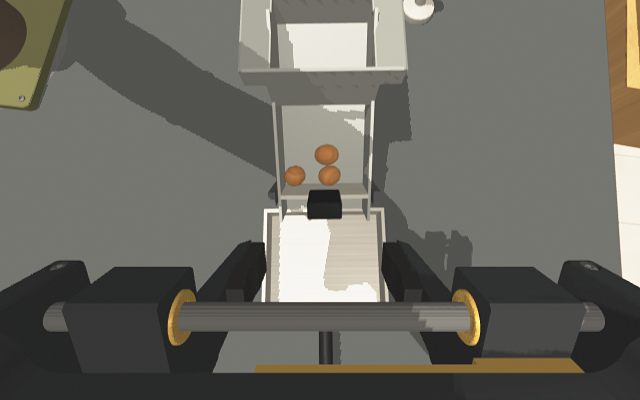

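The wrist view shows the grip at about (325,211), within 2 mm of the prediction. The three nutmegs are waiting behind the gate at rows 155–176. I'll descend and grasp.

carry_out(
  plan=[
    {"rot": [0, 0, 0], "xyz": [-0.001, 0.001, 0.025], "grip": 60},
    {"rot": [0, 0, 0], "xyz": [-0.001, 0.001, 0.05], "grip": 60},
    {"rot": [0, 0, 0], "xyz": [-0.001, 0.001, 0.075], "grip": 60},
    {"rot": [0, 0, 0], "xyz": [-0.001, 0.001, 0.09], "grip": 60},
    {"rot": [0, 0, 0], "xyz": [-0.001, 0.001, 0.097], "grip": 60},
    {"rot": [0, 0, 0], "xyz": [-0.001, 0.001, 0.097], "grip": 60},
    {"rot": [0, 0, 0], "xyz": [-0.001, 0.001, 0.097], "grip": 150},
    {"rot": [0, 0, 0], "xyz": [-0.001, 0.001, 0.097], "grip": 255},
  ],
  squeeze=30,
)

```text
clock: 12.3
tool_pos: [0.5501, -0.2045, 0.1175]
eef_rot: [0.643, 0.728, 0.159, -0.179]
contact_force: [-0.3, 0.2, 0.1]
opening: 0.637
finger_force: 0.0
```

carry_out(
  plan=[
    {"rot": [0, 0, 0], "xyz": [0, 0, 0], "grip": 255},
    {"rot": [0, 0, 0], "xyz": [0, 0, 0], "grip": 255},
    {"rot": [0, 0, 0], "xyz": [0, 0, 0], "grip": 255},
    {"rot": [0, 0, 0], "xyz": [0, 0, 0], "grip": 255},
    {"rot": [0, 0, 0], "xyz": [0, 0, 0], "grip": 255},
    {"rot": [0, 0, 0], "xyz": [0, 0, 0], "grip": 255},
  ],
)

```text
clock: 12.8
tool_pos: [0.547, -0.2047, 0.1167]
eef_rot: [0.643, 0.728, 0.158, -0.181]
contact_force: [-4.7, -1.1, 4.5]
opening: 0.333
finger_force: 30.0
```

carry_out(
  plan=[
    {"rot": [0, 0, 0], "xyz": [0, 0, -0.008], "grip": 255},
    {"rot": [0, 0, 0], "xyz": [0, 0, -0.018], "grip": 255},
    {"rot": [0, 0, 0], "xyz": [0, 0, -0.028], "grip": 255},
    {"rot": [0, 0, 0], "xyz": [0, 0, -0.036], "grip": 255},
    {"rot": [0, 0, 0], "xyz": [0, 0, -0.042], "grip": 255},
    {"rot": [0, 0, 0], "xyz": [0, 0, -0.042], "grip": 255},
    {"rot": [0, 0, 0], "xyz": [0, 0, -0.042], "grip": 255},
    {"rot": [0, 0, 0], "xyz": [0, 0, -0.042], "grip": 255},
  ],
)

```text
clock: 13.47
tool_pos: [0.5498, -0.2247, 0.1547]
eef_rot: [0.643, 0.728, 0.158, -0.181]
contact_force: [-7.9, -2.6, 2.4]
opening: 0.337
finger_force: 30.0
```

carry_out(
  plan=[
    {"rot": [0, 0, 0], "xyz": [0, 0, 0], "grip": 255},
    {"rot": [0, 0, 0], "xyz": [0, 0, 0], "grip": 255},
    {"rot": [0, 0, 0], "xyz": [0, 0, 0], "grip": 255},
    {"rot": [0, 0, 0], "xyz": [0, 0, 0], "grip": 255},
    {"rot": [0, 0, 0], "xyz": [0, 0, 0], "grip": 255},
    {"rot": [0, 0, 0], "xyz": [0, 0, 0], "grip": 255},
    {"rot": [0, 0, 0], "xyz": [0, 0, 0], "grip": 255},
    {"rot": [0, 0, 0], "xyz": [0, 0, 0], "grip": 255},
  ],
)

```text
clock: 14.13
tool_pos: [0.5498, -0.2247, 0.1547]
eef_rot: [0.643, 0.728, 0.158, -0.181]
contact_force: [-5.9, -2.0, 2.2]
opening: 0.337
finger_force: 30.0
```

```bash
python3 - <<'E'
from h import *
c=cam('wrist')
for n in('wrist','top','scene'):
    im=r.snapshot(n); h=cv2.cvtColor(im,cv2.COLOR_RGB2HSV); m=cv2.inRange(h,(6,120,60),(18,255,255))
    k,l,st,ce=cv2.connectedComponentsWithStats(m)
    print(n,[(st[i,4],ce[i].round(0).tolist()) for i in range(1,k) if st[i,4]>8])
    if n=='wrist': cv2.imwrite('pics/w6.png',im[...,::-1])
E
```

```text
wrist [(np.int32(10), [341.0, 280.0]), (np.int32(136), [283.0, 337.0]), (np.int32(13), [307.0, 331.0])]
top [(np.int32(307), [138.0, 19.0]), (np.int32(35), [254.0, 8.0]), (np.int32(35), [263.0, 10.0]), (np.int32(17), [274.0, 5.0]), (np.int32(172), [221.0, 12.0]), (np.int32(118), [183.0, 10.0]), (np.int32(36), [248.0, 17.0]), (np.int32(15), [272.0, 18.0]), (np.int32(11), [196.0, 21.0]), (np.int32(11), [272.0, 27.0]), (np.int32(9), [142.0, 29.0]), (np.int32(10), [151.0, 27.0]), (np.int32(9), [247.0, 30.0]), (np.int32(10), [267.0, 27.0]), (np.int32(62), [268.0, 40.0]), (np.int32(12), [196.0, 36.0]), (np.int32(10), [191.0, 39.0]), (np.int32(12), [252.0, 38.0]), (np.int32(9), [261.0, 43.0]), (np.int32(51), [195.0, 46.0]), (np.int32(37), [253.0, 51.0]), (np.int32(26), [221.0, 49.0]), (np.int32(17), [236.0, 50.0]), (np.int32(10), [470.0, 182.0]), (np.int32(27), [449.0, 212.0]), (np.int32(37), [454.0, 218.0]), (np.int32(370), [80.0, 362.0])]
scene [(np.int32(635), [338.0, 19.0]), (np.int32(387), [365.0, 33.0]), (np.int32(21), [240.0, 103.0]), (np.int32(169), [631.0, 125.0]), (np.int32(42), [247.0, 155.0]), (np.int32(17), [250.0, 169.0]), (np.int32(570), [608.0, 207.0])]
```

```bash
python3 - <<'E'
from h import *
T=cam('top');S=cam('scene');W=cam('wrist'); t0=np.array([.5543,-.2712,0])
def f(n,c,ps):
    for p in ps:
        d=onz(c,*p,.016)-t0; print(n,p,'chute x %.3f up %.3f'%(d@np.array([-up[1]*-1,-up[0],0]),d@up))
f('T',T,[(470,182),(449,212),(454,218)]); f('S',S,[(247,155),(250,169),(240,103)]); f('W',W,[(341,280),(283,337),(307,331)])
im=cv2.imread('pics/w6.png'); h=cv2.cvtColor(im,cv2.COLOR_BGR2HSV); m=cv2.inRange(h,(4,80,40),(20,255,255))
k,l,st,ce=cv2.connectedComponentsWithStats(m); print([st[i].tolist() for i in range(1,k) if st[i,4]>8])
E
```

```text
T (470, 182) chute x 0.065 up -0.115
T (449, 212) chute x -0.023 up -0.035
T (454, 218) chute x -0.043 up -0.048
S (247, 155) chute x -0.032 up -0.046
S (250, 169) chute x 0.022 up 0.021
S (240, 103) chute x -0.288 up -0.332
W (341, 280) chute x 0.022 up 0.009
W (283, 337) chute x -0.041 up -0.051
W (307, 331) chute x -0.016 up -0.045
[[337, 280, 9, 3, 17], [240, 289, 16, 57, 441], [392, 289, 17, 57, 479], [239, 318, 1, 18, 18], [271, 331, 23, 15, 205], [301, 331, 11, 2, 18], [178, 357, 330, 16, 3423]]
```

All three nutmegs are inside the tray, seen consistently in the scene, wrist and top views. Now I'll shut the gate.

carry_out(
  plan=[
    {"rot": [0, 0, 0], "xyz": [0, 0, 0.008], "grip": 255},
    {"rot": [0, 0, 0], "xyz": [0, 0, 0.018], "grip": 255},
    {"rot": [0, 0, 0], "xyz": [0, 0, 0.028], "grip": 255},
    {"rot": [0, 0, 0], "xyz": [0, 0, 0.036], "grip": 255},
    {"rot": [0, 0, 0], "xyz": [0, 0, 0.041], "grip": 255},
    {"rot": [0, 0, 0], "xyz": [0, 0, 0.043], "grip": 255},
    {"rot": [0, 0, 0], "xyz": [0, 0, 0.044], "grip": 255},
    {"rot": [0, 0, 0], "xyz": [0, 0, 0.044], "grip": 255},
  ],
)

```text
clock: 14.95
tool_pos: [0.5471, -0.2047, 0.1166]
eef_rot: [0.643, 0.728, 0.158, -0.181]
contact_force: [-8.5, -2.9, 7.7]
opening: 0.333
finger_force: 30.0
```

carry_out(
  plan=[
    {"rot": [0, 0, 0], "xyz": [0, 0, 0.002], "grip": 255},
    {"rot": [0, 0, 0], "xyz": [0, 0, 0.002], "grip": 255},
    {"rot": [0, 0, 0], "xyz": [0, 0, 0.002], "grip": 255},
  ],
)

```text
clock: 15.2
tool_pos: [0.5471, -0.2047, 0.1165]
eef_rot: [0.643, 0.728, 0.158, -0.18]
contact_force: [-11.4, -5.3, 17.5]
opening: 0.335
finger_force: 30.0
```

carry_out(
  plan=[
    {"rot": [0, 0, 0], "xyz": [0, 0, -0.001], "grip": 200},
    {"rot": [0, 0, 0], "xyz": [0, 0, -0.001], "grip": 120},
    {"rot": [0, 0, 0], "xyz": [0, 0, -0.001], "grip": 60},
    {"rot": [0, 0, 0], "xyz": [0, 0, -0.001], "grip": 60},
    {"rot": [0, 0, 0], "xyz": [0, 0, -0.001], "grip": 60},
    {"rot": [0, 0, 0], "xyz": [0, 0, -0.001], "grip": 60},
    {"rot": [0, 0, 0], "xyz": [0, 0, -0.001], "grip": 60},
    {"rot": [0, 0, 0], "xyz": [0, 0, -0.001], "grip": 60},
  ],
)

```text
clock: 15.87
tool_pos: [0.5493, -0.2024, 0.1136]
eef_rot: [0.642, 0.728, 0.159, -0.18]
contact_force: [-0.0, 0.4, -0.0]
opening: 0.765
finger_force: 0.0
```

carry_out(
  plan=[
    {"rot": [0, 0, 0], "xyz": [0, 0, -0.02], "grip": 60},
    {"rot": [0, 0, 0], "xyz": [0, 0, -0.05], "grip": 60},
    {"rot": [0, 0, 0], "xyz": [0, 0, -0.08], "grip": 60},
    {"rot": [0, 0, 0], "xyz": [0, 0, -0.1], "grip": 60},
    {"rot": [0, 0, 0], "xyz": [0, 0, -0.1], "grip": 60},
    {"rot": [0, 0, 0], "xyz": [0, 0, -0.1], "grip": 60},
  ],
)

```text
clock: 16.37
tool_pos: [0.5551, -0.2492, 0.2025]
eef_rot: [0.643, 0.728, 0.159, -0.179]
contact_force: [-1.1, 0.6, -0.4]
opening: 0.765
finger_force: 0.0
```

```bash
python3 - <<'E'
from h import *
s=r.get_state(); print(s['tool_pos'],s['opening'])
W=cam('wrist'); im=r.snapshot('wrist'); h=cv2.cvtColor(im,cv2.COLOR_RGB2HSV)
m=cv2.inRange(h,(4,80,40),(20,255,255)); k,l,st,ce=cv2.connectedComponentsWithStats(m)
t0=np.array([.5543,-.2712,0])
for i in range(1,k):
    if st[i,4]>20:
        d=onz(W,*ce[i],.016)-t0; print(st[i].tolist(),'up %.3f'%(d@up), d.round(3))
# grip block location
b=(im[150:240,280:370].max(2)<45).astype(np.uint8); k,l,st,ce=cv2.connectedComponentsWithStats(b); i=1+np.argmax(st[1:,4]); print('grip box',(st[i,:4]+[280,150,0,0]).tolist())
Q=gate(0)[1]; print('expected grip top centre',proj(W,G-Q.apply([0,0,1])*.0225))
E
```

```text
[ 0.55510213 -0.2492309   0.20249704] 0.7648898527119461
[599, 0, 41, 149, 4653] up 0.274 [0.402 0.326 0.016]
[326, 239, 18, 19, 265] up 0.020 [0.017 0.022 0.016]
[296, 282, 20, 19, 289] up -0.034 [-0.014 -0.036  0.016]
[167, 289, 29, 57, 804] up -0.066 [-0.167 -0.087  0.016]
[452, 289, 28, 57, 656] up -0.064 [ 0.191 -0.041  0.016]
[277, 292, 19, 10, 148] up -0.042 [-0.036 -0.047  0.016]
[255, 357, 330, 16, 3400] up -0.123 [ 0.162 -0.104  0.016]
grip box [304, 189, 33, 28]
expected grip top centre [318.13234338 210.94111754]
```

The three nutmegs are in the tray. The gate grip is back at its shut position, and the gripper is clear of everything.

```bash
python3 -c "
from plant import r
print(r.finish_job())"
```

```text
the job is handed in; nothing more can be done
None
```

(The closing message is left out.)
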